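# Clear the butt-cap press and hold its index plunger out

### The arm

A 6-joint arm with a two-finger parallel gripper is mounted at the origin on the work surface. World frame = base frame: x ahead of the robot, y to its left, z up, the work surface at z = 0. Lengths are in m, angles in degrees, forces in N, time in s.
With the tool pointing down it reaches from about 0.25 to 0.725 m from the base axis. Payload 9.7 kg.
Tool frame: the origin (TCP) lies midway between the tips of the shut fingers; the grasp point (between the pads) lies bot.grasp_offset behind it (bot.grasp_offset is the distance from the TCP to the grasp point, in m); x points along the fingers, y is the direction in which the jaws open and shut, and the axes are right-handed (so a half turn about x gives the same grasp; the last joint's range is limited). The gripper opens to 85 mm and grips with 20 to 120 N. Pads are 22 mm wide; open, the fingers measure 114 mm over their backs; the gripper's body (76 mm by 85 mm) begins 54 mm behind the grasp point. The pads swing forward as they close: fully open they stand 13 mm farther back than shut.
Start: joints at [-63.598, 4.979, 10.078, 95.1, 0, 90], TCP at [0.245, -0.493, 0.231] pointing down, gripper open.
Joint ranges: [-179.16, 179.16], [-48.56, 103.87], [-65.8, 70.77], [-126.05, 130.52], [-82.76, 87.17], [-180, 180]. Speed limits (degrees/s): [127.2, 127.2, 147.25, 180, 180, 180].

### API

Orientations are given as [roll, pitch, yaw] about the fixed x, y, z axes, in that order (R = Rz(yaw) Ry(pitch) Rx(roll)).
In Python, from workcell import status, camera, bot gives the robot as it stands.
- The arm moves only by the shell command python3 -m jog 'ROWS' [OPENING] [FORCE]. ROWS is text: rows parted by semicolons, each of 4 numbers parted by spaces: the shift along the tool's x, y, z in mm, then the turn about the tool's x in degrees. A call has exactly 8 rows; each row is the pose to reach, as a shift and turn from the pose commanded when the call began, along the tool's axes at that moment; what a row does not reach only later rows make up. A row lasts 1/8 s, in which the tool goes at most 62.5 mm and 10.7 degrees, less where a joint would pass 70% of its speed; a pose out of reach is approached as far as the arm can. A call with a gripper value outside its range is refused whole. OPENING is the opening, from 0 (shut) to 1 (fully open), set as the call begins (- or left out, the last holds). The fingers move at their own pace and stop on an object; FORCE is the grip in N (left out, the last holds). Time passes only in rows, so rows that repeat a pose let the fingers close, or fill a call up. It gives the time, the measured TCP pose, the force and the opening at its end, in the units of the state.
- status.get_obs(): the state, without advancing time (a new reading comes with each control period).
- camera(name): name is "scene" or "top" or "wrist"; returns a dict with "color" (400x640x3 uint8, red, green, blue), "vfov" (degrees; the focal length in pixels is half the picture's height over the tangent of half this angle, whatever the lens; pixels are square), "cx", "cy" (the principal point, pixels), "D" ([k1, k2, p1, p2, k3] as OpenCV has them; the pictures are not rectified), "rvec" (rotation vector, rad) and "tvec" (3), from world to camera coordinates, as OpenCV has them. Camera axes: x right, y down, z forward; pixel columns grow to the right and rows downward; lengths in m; the calibration is good to about 2 mm. A picture is of the moment at which its call begins. There is no depth.
- bot.job_done(): hands the job in, once; it reports no verdict.
The state is a dict: "time": time; "q": joint angles; "qd": joint speeds; "joint_efforts": joint torques, N m; "ee_pos": TCP position; "tcp_rot": TCP orientation; "wrist_force": force on the tool from outside, world axes, zero at the start; "torque": the same for the moment, N m; "opening": finger opening in m.
Only numpy, scipy, OpenCV 4.12 (cv2) and the standard library are available. Lean on these libraries where they do the work, as an engineer would, in place of code of your own. Each camera call takes 0.05 s, during which the arm holds its last target. There are 200 camera calls.

### The job

Two finished racquet butt caps are lying in the catch tray of the little dial press: put both in the grey tote. Only then take the press's index plunger by its knob, pull it all the way back to its stop so that the pin is clear of the hole in the dial, and finish like that, still holding it out against its spring so that I can turn the dial by hand. Do not turn the dial yourself, and leave the tools and small things lying about where they are.

Things in the scene. Friction and masses are not known exactly. Their poses are not given: they have to be found in the camera images.
- press: Hand press of grey cast iron, fixed. Origin on the table, on its dial's vertical axis. Column 56 x 62 mm, 316 mm high, centred 138 mm along its +x; head and square ram overhang the dial to 50 mm along +x, from 136 mm up; hand lever on +y. Catch tray on its -x side, index plunger on its -y side. Stands turned up to 0.25 rad from the world axes.
- tray (a point): Centre of the inner floor of the press's open aluminium catch tray, 4 mm above the table; axes as press. Inside 110 (x) by 212 mm (y), walls 4 mm thick, top 22 mm above the table. The two finished caps stand in it about 100 mm apart along y. Along +x a chute 56 mm wide begins 60 mm from here (y about -45 mm), the dial's rim 100 mm from here, top 97 mm above the table.
- cap_a: Finished butt cap standing in the catch tray, any yaw: black rigid plastic, 16 g, long octagon 38 (its x) by 33 mm (its y), 30 mm high, the wide part from 18 mm up over a 34 x 29.5 mm sleeve; round steel badge 23 mm across on top. Origin: centre of its underside. The caps without badge in the dial's nests are unfinished, fast to the dial, and stay there.
- cap_b: The other finished butt cap, the same as cap_a.
- tote: Open grey plastic tote standing loose on the table, 200 mm (x) by 160 mm (y) outside, 60 mm high, walls and floor 3 mm thick, 0.45 kg. Origin: centre of its underside.
- knob (a point): Centre of the grip of the plunger's black pull knob, 85 mm above the table, moves with it; axes as press. Knob axis level along y, pulled along -y. Round grip 26 mm thick, reaching 16 mm along +y and 12 mm along -y from here; there a flange 40 mm across, 5 mm thick, ends it. Free all round. Along +y: steel body 22 mm thick from 19 mm, iron bracket (40 mm wide, top 105 mm up) from 27 mm.
- plunger (a joint): Pull of the index plunger, m: 0 = pin fully seated (its 12 mm pin stands 10 mm deep in a hole in the dial's rim), 0.016 = fully back against its hard stop. The spring pulls it in with 7 N at 0 and 15 N at 0.016; it does not latch and springs home when let go.
- dial (a joint): Turn of the press's aluminium dial (180 mm in diameter, 24 mm thick, six nests), rad: 0 at the start, held by the pin; once the pin is out only slight friction holds it. It must stay within 0.08 of 0.
- nipper: Bystander: steel cutting nipper with green grips, 145 mm long along its x, 54 mm over the grips, 15 mm high. Origin under its middle.
- awl: Bystander: awl with brass-capped bone handle, lying along its x, 142 mm long, 20 mm high. Origin under its middle.
- strip: Bystander: translucent grommet strip, 170 x 10 x 15 mm, along its x. Origin under its middle.
- tin: Bystander: round steel tin of badges, 74 mm in diameter, 29 mm high. Origin under its middle.
- tape: Bystander: roll of dark grip tape lying flat, 62 mm in diameter, 28 mm high. Origin under its middle.

How it is judged:
By the outcome, as a careful person would: the job done as asked, in the order asked, and still so for the second after the job is handed in, while the arm keeps its last pose, push and grip.
It also fails if it takes over 70 s, if anything falls off the work surface, if the arm or the gripper's body presses on something with over 40 N, if the wrist force passes 120 N, or if a joint passes its speed limit or range.

## Working session

There is one attempt and no reset: what is moved stays moved. The work goes in short steps, Python scripts to look and compute and a shell command to move; the robot and the scene stay as the last step left them, time stands still between calls to the robot, and variables do not carry over. Pictures are saved under pics/ and viewed, about 8 in all and at most 12, crops included, and the job is handed in when it is done.

```bash
mkdir -p pics; ls
cat > h.py <<'E'
import numpy as np, cv2
from workcell import status, camera, bot
from scipy.spatial.transform import Rotation as Ro
def shot(n,f):
    c=camera(n); cv2.imwrite(f,c["color"][:,:,::-1]); 
    np.savez(f+'.npz',**{k:v for k,v in c.items() if k!='color'}); return c
def K(c):
    f=200/np.tan(np.radians(float(c["vfov"]))/2); return np.array([[f,0,float(c["cx"])],[0,f,float(c["cy"])],[0,0,1]])
def load(f): return dict(np.load(f+'.npz'))
def px2w(c,uv,z):
    p=cv2.undistortPoints(np.array(uv,float).reshape(-1,1,2),K(c),np.array(c["D"],float)).reshape(-1,2)
    R=cv2.Rodrigues(np.array(c["rvec"],float))[0]; t=np.array(c["tvec"],float).ravel()
    o=-R.T@t; d=np.c_[p,np.ones(len(p))]@R
    return o+d*((z-o[2])/d[:,2])[:,None]
def w2px(c,P): return cv2.projectPoints(np.array(P,float).reshape(-1,3),np.array(c["rvec"],float),np.array(c["tvec"],float),K(c),np.array(c["D"],float))[0].reshape(-1,2)
E
python3 - <<'E'
from h import *
for n in("top","scene"):
    c=shot(n,f"pics/{n}1.png"); print(n,c["vfov"],c["D"],c["tvec"])
o=status.get_obs();print(o["ee_pos"],o["tcp_rot"],o["opening"],bot.grasp_offset)
E
```

```text
pics
top 42.5496359121029 [-0.0692597  0.         0.         0.         0.       ] [0.08044407 0.52800444 1.61170734]
scene 54.298213265661666 [-0.04966465  0.          0.          0.          0.        ] [-0.48117819 -0.14959455  1.42104211]
[ 0.24446142 -0.49246748  0.23064886] [-88.16723526  89.93246922 118.23311662] 0.08559855294030522 0.0187
```

View pics/top1.png

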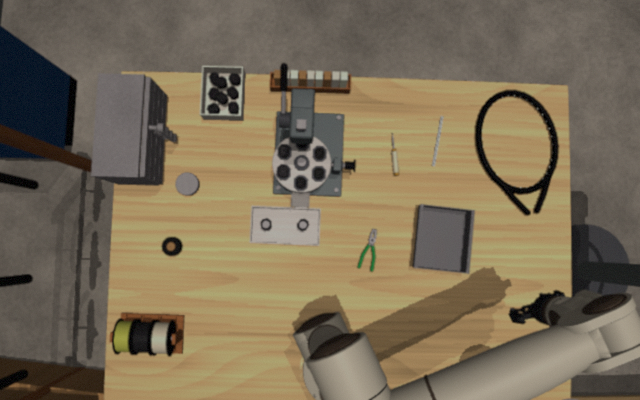

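View pics/scene1.png

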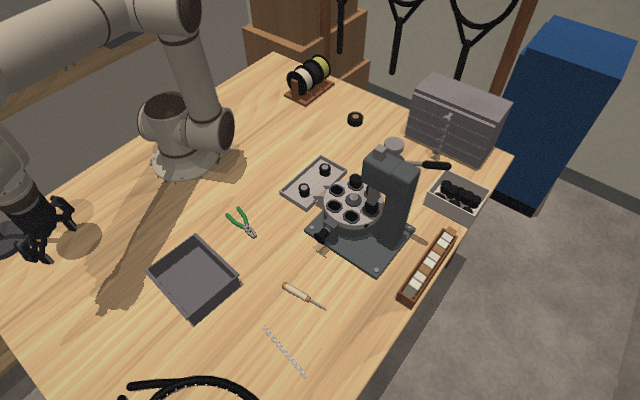

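The top view shows the caps at about (266,225) and (303,226), the tote spanning (415–473, 205–270), the knob at about (349,165) and the dial centre at (302,163).

Run:
```python
from h import *
c=load('pics/top1.png')
print('caps',px2w(c,[(266,225),(303,226)],.034).round(3))
print('tote',px2w(c,[(419,205),(474,209),(469,272),(414,267)],.06).round(3))
print('tray',px2w(c,[(252,207),(321,208),(319,246),(250,242)],.022).round(3))
print('dial',px2w(c,[(302,163)],.097).round(3),'knob',px2w(c,[(349,165),(345,165),(356,165)],.085).round(3))
print('base',px2w(c,[(276,112),(344,114),(342,195),(273,194)],.01).round(3))
print('nip,awl',px2w(c,[(370,250),(395,155),(436,142)],.01).round(3))
im=cv2.imread('pics/top1.png'); cv2.imwrite('pics/crop1.png',cv2.resize(im[130:260,235:365],(780,780*130//130))[:600+180][:, :][:780]) if 0 else cv2.imwrite('pics/crop1.png',cv2.resize(im[140:255,240:393],None,fx=5,fy=5,interpolation=cv2.INTER_CUBIC))
```

```text
caps [[0.449 0.247 0.034]
 [0.449 0.131 0.034]]
tote [[ 0.523 -0.229  0.06 ]
 [ 0.515 -0.403  0.06 ]
 [ 0.318 -0.388  0.06 ]
 [ 0.33  -0.216  0.06 ]]
tray [[0.505 0.294 0.022]
 [0.508 0.075 0.022]
 [0.388 0.079 0.022]
 [0.394 0.297 0.022]]
dial [[0.639 0.138 0.097]] knob [[ 0.638 -0.006  0.085]
 [ 0.638  0.006  0.085]
 [ 0.639 -0.028  0.085]]
base [[0.817 0.229 0.01 ]
 [0.817 0.008 0.01 ]
 [0.552 0.009 0.01 ]
 [0.55  0.23  0.01 ]]
nip,awl [[ 0.379 -0.084  0.01 ]
 [ 0.687 -0.16   0.01 ]
 [ 0.734 -0.294  0.01 ]]
```

View pics/crop1.png

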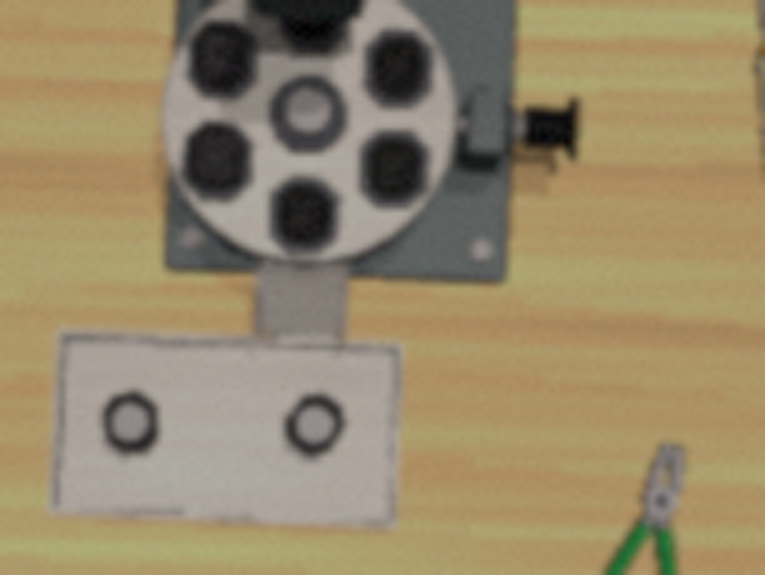

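```bash
cat >> h.py <<'E'
def go(P=None,ydir=None):
    """print tool-frame shift (mm) to world P, and turn about x so tool y is along ydir (deg, mod 180)"""
    o=status.get_obs(); R=Ro.from_euler('xyz',o["tcp_rot"],degrees=True).as_matrix()
    print('t',o["time"],'pos',np.round(o["ee_pos"],4),'open',round(float(o["opening"]),4),'F',np.round(o["wrist_force"],1),'q6',np.round(o["q"][5],1))
    print('x',R[:,0].round(3),'y',R[:,1].round(3),'z',R[:,2].round(3))
    if P is not None: print('shift',(R.T@(np.array(P)-o["ee_pos"])*1000).round(1))
    if ydir is not None:
        a=np.radians(ydir); v=R.T@[np.cos(a),np.sin(a),0]; t=np.degrees(np.arctan2(v[2],v[1])); print('turn',(t+90)%180-90)
E
python3 - <<'E'
from h import *
go((.40,.19,.25),-2.2)
E
```

```text
t 0.1 pos [ 0.2445 -0.4925  0.2306] open 0.0856 F [ 0.   0.1 -0.2] q6 90.0
x [-0.001  0.001 -1.   ] y [ 0.445 -0.896 -0.001] z [-0.896 -0.445  0.   ]
shift [ -18.7 -542.2 -442.8]
turn -61.39966549768944
```

```bash
python3 -m jog '-2 -30 -25 -4;-4 -75 -61 -9;-6 -120 -98 -14;-8 -165 -135 -19;-10 -210 -172 -24;-12 -255 -208 -30;-14 -300 -245 -36;-16 -345 -282 -42' 0.62 30; python3 -c "
from h import *
go((.40,.19,.25),-2.2)"
```

```text
time: 1.1
ee_pos: [0.3436, -0.0564, 0.2473]
tcp_rot: [106.3, 90.0, -5.1]
wrist_force: [0.6, -0.5, 0.8]
opening: 0.0531
t 1.1 pos [ 0.3436 -0.0564  0.2473] open 0.0531 F [ 0.6 -0.5  0.8] q6 102.1
x [ 0. -0. -1.] y [ 0.931 -0.365  0.   ] z [-0.365 -0.931 -0.   ]
shift [  -2.7  -37.6 -250. ]
turn -19.2269473107378
```

```bash
python3 -m jog '0 -6 -50 -4;-1 -12 -100 -8;-2 -20 -150 -12;-3 -28 -195 -16;-3 -35 -230 -19;-3 -38 -250 -19;-3 -38 -250 -19;-3 -38 -250 -19'; python3 -c "
from h import *
go((.40,.19,.25),-2.2)
shot('wrist','pics/w1.png')"
```

```text
time: 2.1
ee_pos: [0.4004, 0.1874, 0.2503]
tcp_rot: [-23.9, 90.0, -116.5]
wrist_force: [0.6, 0.0, 0.7]
opening: 0.0527
t 2.1 pos [0.4004 0.1874 0.2503] open 0.0527 F [0.6 0.  0.7] q6 117.8
x [-0. -0. -1.] y [ 0.999 -0.046 -0.   ] z [-0.046 -0.999  0.   ]
shift [ 0.3 -0.5 -2.5]
turn -0.4646824257418274
```

View pics/w1.png

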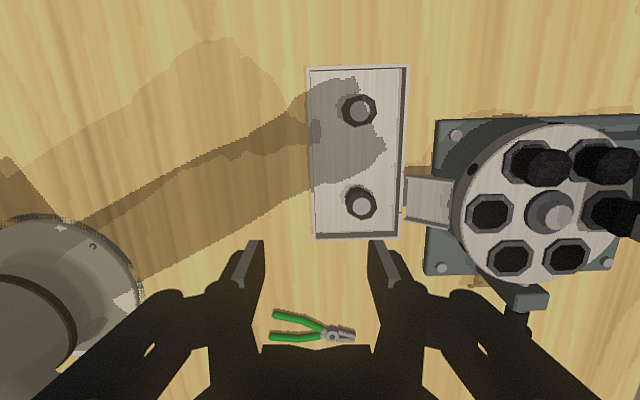

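The wrist view shows the caps at about (359,111) and (361,203). I need their yaw, so I'll enlarge.

Run:
```python
from h import *
c=load('pics/w1.png')
print(px2w(c,[(359,111),(361,205)],.034).round(4))
im=cv2.imread('pics/w1.png')
a=[cv2.resize(im[v-24:v+24,u-24:u+24],(390,390),interpolation=cv2.INTER_CUBIC) for u,v in((359,110),(361,203))]
a=[np.clip(x.astype(float)*2.2,0,255).astype(np.uint8) for x in a]
cv2.imwrite('pics/w1c.png',np.hstack(a))
```

```text
[[0.4533 0.2464 0.034 ]
 [0.4557 0.1317 0.034 ]]
```

View pics/w1c.png

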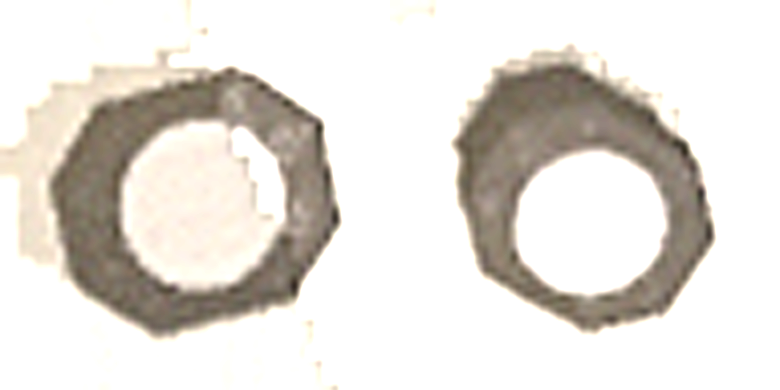

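Cap A's long flats run at about +14° and cap B's at about -32°. I'll grip each along its 38 mm axis, keeping the jaws roughly along the tray's x.

```bash
python3 -c "
from h import *
c=load('pics/w1.png');print(px2w(c,[(360,111.2),(361.9,206.3)],.034).round(4))
go((.454,.2462,.008),14)"
```

```text
[[0.4545 0.2462 0.034 ]
 [0.4568 0.1299 0.034 ]]
t 2.15 pos [0.4004 0.1873 0.2504] open 0.053 F [ 0.1  0.2 -0. ] q6 117.8
x [ 0. -0. -1.] y [ 0.999 -0.047  0.   ] z [-0.047 -0.999  0.   ]
shift [242.4  50.8 -61.4]
turn -16.684424607635606
```

```bash
python3 -m jog '20 16 -20 -6;50 34 -42 -12;100 51 -61 -17;150 51 -61 -17;190 51 -61 -17;220 51 -61 -17;238 51 -61 -17;242 51 -61 -17'; python3 -m jog '0 0 0 0;0 0 0 0;0 0 0 0;0 0 0 0;0 0 0 0;0 0 0 0;-10 0 0 0;-40 0 0 0' 0.2 45; python3 -c "
from h import *
go((.41,-.31,.13),14)"
```

```text
time: 3.15
ee_pos: [0.454, 0.2461, 0.0079]
tcp_rot: [-73.8, 90.0, -149.4]
wrist_force: [1.0, -0.1, 0.5]
opening: 0.0528
time: 4.15
ee_pos: [0.4531, 0.2464, 0.0478]
tcp_rot: [-76.6, 89.8, -152.1]
wrist_force: [-0.2, -0.4, 0.0]
opening: 0.037
t 4.15 pos [0.4531 0.2464 0.0478] open 0.037 F [-0.2 -0.4  0. ] q6 104.1
x [-0.003 -0.001 -1.   ] y [ 0.969  0.249 -0.003] z [ 0.249 -0.969  0.001]
shift [ -81.3 -180.4  528.2]
turn 0.4083147256386326
```

```bash
python3 -m jog '-40 0 0 0;-75 -8 25 0;-82 -23 75 0;-82 -39 128 0;-82 -55 180 0;-82 -71 233 0;-82 -88 288 0;-82 -104 343 0' ; python3 -m jog '0 -16 52 0;0 -32 105 0;0 -42 140 0;0 -48 158 0;0 -49 161 0;0 -49 161 0;0 -49 161 0;0 -49 161 0';python3 -c "
from h import *
go((.435,-.28,.012),14); shot('wrist','pics/w2.png')
c=shot('top','pics/top2.png')"
```

```text
time: 5.15
ee_pos: [0.4384, -0.113, 0.131]
tcp_rot: [67.0, 89.9, -8.5]
wrist_force: [0.8, -0.3, -0.4]
opening: 0.0368
time: 6.15
ee_pos: [0.4315, -0.2786, 0.1305]
tcp_rot: [53.6, 90.0, -21.9]
wrist_force: [-0.4, -0.8, -1.0]
opening: 0.0369
t 6.15 pos [ 0.4315 -0.2786  0.1305] open 0.0369 F [-0.4 -0.8 -1. ] q6 42.7
x [ 0. -0. -1.] y [0.968 0.25  0.   ] z [ 0.25  -0.968  0.   ]
shift [118.5   3.    2.2]
turn 0.4671886808995964
```

View pics/w2.png

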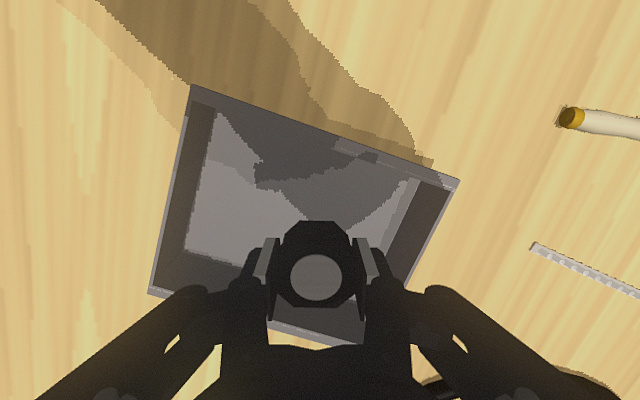

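The cap is held squarely. Visible tote rim corners: (192,85), (460,180), (150,293) and about (362,345).

```bash
python3 -c "
from h import *
c=load('pics/w2.png');print(px2w(c,[(192,85),(460,180),(150,293),(362,345)],.06).round(3))"
```

```text
[[ 0.331 -0.217  0.06 ]
 [ 0.529 -0.233  0.06 ]
 [ 0.318 -0.389  0.06 ]
 [ 0.505 -0.396  0.06 ]]
```

```bash
python3 -m jog '20 8 4 0;50 15 10 0;80 15 10 0;103 15 10 0;114 15 10 0;117 15 10 0;117 15 10 0;117 15 10 0'; python3 -m jog '0 0 0 0;0 0 0 0;0 0 0 0;0 0 0 0;-25 0 0 0;-70 0 0 0;-110 0 0 0;-117 0 0 0' 0.62; python3 -c "
from h import *
go((.4566,.1302,.10),-32)"
```

```text
time: 7.25
ee_pos: [0.4488, -0.2856, 0.0142]
tcp_rot: [43.8, 89.9, -31.8]
wrist_force: [-0.9, 0.2, -0.0]
opening: 0.0371
time: 8.25
ee_pos: [0.4494, -0.286, 0.1333]
tcp_rot: [43.2, 89.7, -32.4]
wrist_force: [0.3, 0.5, -0.4]
opening: 0.0531
t 8.25 pos [ 0.4494 -0.286   0.1333] open 0.0531 F [ 0.3  0.5 -0.4] q6 43.1
x [ 0.004 -0.002 -1.   ] y [0.969 0.249 0.003] z [ 0.249 -0.969  0.003]
shift [  32.3  110.4 -401.5]
turn 46.403068989805945
```

```bash
python3 -m jog '0 8 -30 5;0 23 -82 11;0 38 -135 17;0 53 -188 24;0 68 -243 31;0 82 -298 38;0 97 -352 43;0 108 -393 46'; python3 -m jog '0 2 -9 0;0 2 -9 0;0 2 -9 0;0 2 -9 0;0 2 -9 0;0 2 -9 0;0 2 -9 0;0 2 -9 0'; python3 -c "
from h import *
shot('wrist','pics/w3.png');go((.4566,.1302,.008),-32)"
```

```text
time: 9.25
ee_pos: [0.4545, 0.1242, 0.1294]
tcp_rot: [-48.3, 90.0, -170.0]
wrist_force: [0.8, -1.5, 0.4]
opening: 0.0531
time: 10.25
ee_pos: [0.4616, 0.1288, 0.1303]
tcp_rot: [138.7, 90.0, 17.1]
wrist_force: [0.4, -0.1, 0.8]
opening: 0.0529
t 10.3 pos [0.4616 0.1288 0.1303] open 0.0529 F [ 0.3 -0.3  0.5] q6 137.2
x [-0.  0. -1.] y [ 0.852 -0.524 -0.   ] z [-0.524 -0.852 -0.   ]
shift [122.3  -5.    1.4]
turn 0.40585149954897304
```

View pics/w3.png

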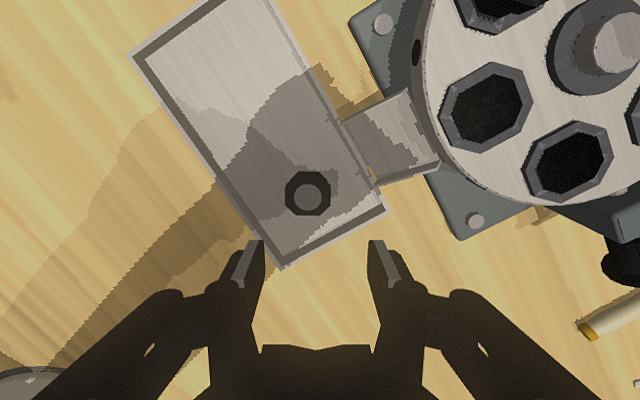

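Cap B sits in the view at about (308,196), squared to the jaws.

```bash
python3 -c "
from h import *
c=load('pics/w3.png');p=px2w(c,[(308,196)],.034)[0];print(p.round(4));go((p[0],p[1],.008),-32)"
```

```text
[0.4564 0.1307 0.034 ]
t 10.3 pos [0.4616 0.1288 0.1303] open 0.0529 F [ 0.3 -0.3  0.5] q6 137.2
x [-0.  0. -1.] y [ 0.852 -0.524 -0.   ] z [-0.524 -0.852 -0.   ]
shift [122.3  -5.4   1.1]
turn 0.40585149954897304
```

```bash
python3 -m jog '10 -5 1 0;40 -5 1 0;75 -5 1 0;100 -5 1 0;114 -5 1 0;120 -5 1 0;122 -5 1 0;122 -5 1 0'; python3 -m jog '0 0 0 0;0 0 0 0;0 0 0 0;0 0 0 0;0 0 0 0;0 0 0 0;-10 0 0 0;-40 0 0 0' 0.2 45; python3 -c "
from h import *
go((.395,-.335,.131),14)"
```

```text
time: 11.3
ee_pos: [0.4573, 0.1307, 0.009]
tcp_rot: [137.9, 89.9, 16.3]
wrist_force: [0.4, 1.0, -0.3]
opening: 0.0528
time: 12.3
ee_pos: [0.4557, 0.1303, 0.0478]
tcp_rot: [-42.5, 89.8, -164.0]
wrist_force: [0.6, 0.1, 0.1]
opening: 0.0371
t 12.3 pos [0.4557 0.1303 0.0478] open 0.0371 F [0.6 0.1 0.1] q6 137.5
x [-0.003 -0.001 -1.   ] y [ 0.852 -0.524 -0.002] z [-0.524 -0.852  0.002]
shift [-82.6 191.9 428.3]
turn -45.59773528703021
```

```bash
python3 -m jog '-40 0 0 0;-78 10 23 -3;-84 31 72 -7;-84 52 121 -12;-84 73 170 -17;-84 94 219 -22;-84 115 268 -27;-84 137 318 -31'; python3 -m jog '0 0 0 0;0 0 0 0;0 0 0 0;0 0 0 0;0 0 0 0;0 0 0 0;0 0 0 0;0 0 0 0' ; python3 -c "
from h import *
go((.388,-.335,.014),0)"
```

```text
time: 13.3
ee_pos: [0.4063, -0.2138, 0.133]
tcp_rot: [68.9, 90.0, -21.5]
wrist_force: [1.1, -0.7, -0.8]
opening: 0.0372
time: 14.3
ee_pos: [0.4069, -0.2121, 0.1323]
tcp_rot: [57.0, 90.0, -33.6]
wrist_force: [-0.1, 0.5, 0.3]
opening: 0.0369
t 14.3 pos [ 0.4069 -0.2121  0.1323] open 0.0369 F [-0.1  0.5  0.3] q6 63.1
x [ 0. -0. -1.] y [ 1.   -0.01  0.  ] z [-0.01 -1.    0.  ]
shift [118.3 -17.6 123.1]
turn -0.5990318436071362
```

```bash
python3 -m jog '0 -6 40 0;0 -14 85 0;0 -18 118 0;20 -18 123 0;60 -18 123 0;95 -18 123 0;114 -18 123 0;118 -18 123 0'; python3 -m jog '0 0 0 0;0 0 0 0;0 0 0 0;0 0 0 0;0 0 0 0;-30 0 0 0;-80 0 0 0;-125 0 0 0' 0.62; python3 -c "
from h import *
c=load('pics/top1.png')
go((.56,-.12,.26),-2.1); shot('wrist','pics/w4.png')"
```

```text
time: 15.3
ee_pos: [0.3872, -0.3346, 0.0135]
tcp_rot: [-131.9, 89.9, 137.5]
wrist_force: [-0.3, -0.3, 0.5]
opening: 0.0374
time: 16.3
ee_pos: [0.3875, -0.3348, 0.1409]
tcp_rot: [46.0, 90.0, -44.6]
wrist_force: [0.3, -0.6, 0.6]
opening: 0.0529
t 16.3 pos [ 0.3875 -0.3348  0.1409] open 0.0529 F [ 0.3 -0.6  0.6] q6 49.8
x [ 0. -0. -1.] y [ 1.   -0.01  0.  ] z [-0.01 -1.    0.  ]
shift [-119.2  170.3 -216.6]
turn 1.5003819033931194
```

View pics/w4.png

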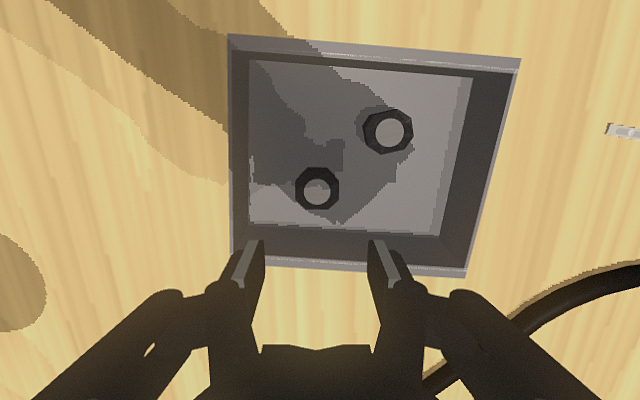

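Both caps stand in the tote, at (388,131) and (318,191). Next is the knob.

```bash
python3 -m jog '-25 15 -15 0;-55 45 -50 0;-85 83 -93 0;-90 122 -137 0;-90 161 -181 1;-90 200 -225 1;-90 230 -258 1;-90 247 -277 1'; python3 -m jog '0 0 0 0;0 0 0 0;0 0 0 0;0 0 0 0;0 0 0 0;0 0 0 0;0 0 0 0;0 0 0 0'; python3 -c "
from h import *
go((.637,-.008,.23),-2.1); shot('wrist','pics/w5.png')"
```

```text
time: 17.35
ee_pos: [0.6387, -0.0584, 0.2284]
tcp_rot: [-105.3, 90.0, 163.2]
wrist_force: [-0.3, -0.2, 0.2]
opening: 0.0531
time: 18.35
ee_pos: [0.6375, -0.0604, 0.2293]
tcp_rot: [-114.8, 90.0, 153.6]
wrist_force: [0.1, -0.2, 0.9]
opening: 0.0529
t 18.35 pos [ 0.6375 -0.0604  0.2293] open 0.0529 F [ 0.1 -0.2  0.9] q6 86.2
x [-0.  0. -1.] y [ 1.    -0.028 -0.   ] z [-0.028 -1.    -0.   ]
shift [ -0.7  -2.  -52.4]
turn 0.5043582500462236
```

View pics/w5.png

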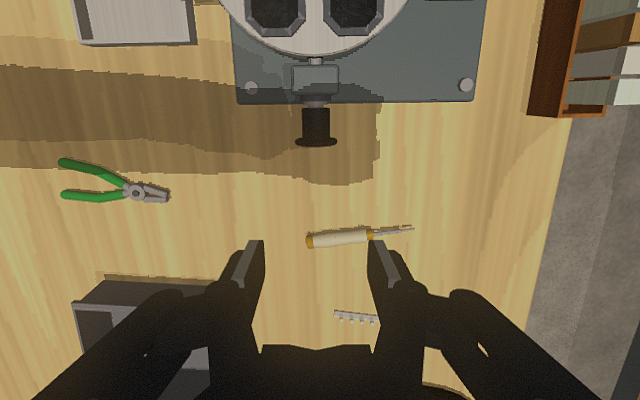

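The knob grip runs from about (316,106) to (316,138), with the flange at about (316,142). The base plate's front edge runs from (237,103) to (476,100).

```bash
python3 -c "
from h import *
c=load('pics/w5.png');print(px2w(c,[(316,106),(316,138),(295,142),(337,142),(303,120),(330,120)],.085).round(4))
p=px2w(c,[(237,103),(476,100)],.012);d=p[1]-p[0];print(p.round(3),np.degrees(np.arctan2(d[1],d[0])))
p=px2w(c,[(292,90),(337,94)],.105);print(p.round(3))
o=px2w(c,[(320,200)],0);R=cv2.Rodrigues(c['rvec'])[0];print('cam',-R.T@c['tvec'])
"
```

```text
[[ 0.6403  0.0086  0.085 ]
 [ 0.6396 -0.0204  0.085 ]
 [ 0.6197 -0.0236  0.085 ]
 [ 0.6593 -0.0246  0.085 ]
 [ 0.628  -0.0036  0.085 ]
 [ 0.6529 -0.0042  0.085 ]]
[[0.55  0.012 0.012]
 [0.823 0.009 0.012]] -0.7373033531855137
[[0.621 0.023 0.105]
 [0.658 0.018 0.105]]
cam [0.64044555 0.01741813 0.37218359]
```

```bash
python3 -m jog '0 0 -25 -1;15 1 -50 -1;55 1 -54 -1;100 1 -54 -1;135 1 -54 -1;155 1 -54 -1;163 1 -54 -1;165 1 -54 -1' 0.62; python3 -m jog '0 0 0 0;0 0 0 0;0 0 0 0;0 0 0 0;0 0 0 0;0 0 0 0;0 0 0 0;0 0 0 0' 0.1 40; python3 -c "
from h import *
go((.640,-.0065,.064),-0.7)"
```

```text
time: 19.4
ee_pos: [0.6401, -0.0065, 0.0645]
tcp_rot: [94.0, 90.0, 3.4]
wrist_force: [-0.7, -0.1, 0.4]
opening: 0.0532
time: 20.4
ee_pos: [0.6388, -0.0065, 0.0656]
tcp_rot: [-90.8, 89.9, 178.6]
wrist_force: [-10.2, 0.4, 7.1]
opening: 0.0248
t 20.4 pos [ 0.6388 -0.0065  0.0656] open 0.0248 F [-10.2   0.4   7.1] q6 90.0
x [-0.002  0.    -1.   ] y [ 1.    -0.01  -0.002] z [-0.01 -1.   -0.  ]
shift [ 1.6  1.2 -0. ]
turn 0.1030486737493419
```

```bash
python3 -m jog '-0.5 -0.6 0 0;-1 -1.2 0 0;-1 -1.2 2 0;-1 -1.2 4 0;-1 -1.2 6 0;-1 -1.2 8 0;-1 -1.2 10 0;-1 -1.2 10 0' 0.1 70; python3 -c "
from h import *
go()"
```

```text
time: 21.4
ee_pos: [0.6386, -0.0145, 0.0657]
tcp_rot: [179.4, 89.8, 88.9]
wrist_force: [-3.8, 10.9, 2.2]
opening: 0.0244
t 21.4 pos [ 0.6386 -0.0145  0.0657] open 0.0244 F [-3.8 10.9  2.2] q6 89.1
x [ 0.     0.004 -1.   ] y [ 1.    -0.009  0.   ] z [-0.009 -1.    -0.004]
```

```bash
python3 -m jog '0 0 2 0;0 0 4 0;0 0 6 0;0 0 7.5 0;0 0 9 0;0 0 10 0;0 0 10 0;0 0 10 0'; python3 -c "
from h import *
go()"; python3 -m jog '0 0 1 0;0 0 2 0;0 0 2 0;0 0 2 0;0 0 2 0;0 0 2 0;0 0 2 0;0 0 2 0'; python3 -c "
from h import *
go()"
```

```text
time: 22.4
ee_pos: [0.6386, -0.0226, 0.0657]
tcp_rot: [179.8, 89.6, 89.4]
wrist_force: [-3.6, 21.1, 2.7]
opening: 0.0241
t 22.4 pos [ 0.6386 -0.0226  0.0657] open 0.0241 F [-3.6 21.1  2.7] q6 88.2
x [ 0.     0.007 -1.   ] y [ 1.    -0.007  0.   ] z [-0.007 -1.    -0.007]
time: 23.4
ee_pos: [0.6385, -0.0226, 0.0658]
tcp_rot: [179.9, 89.4, 89.6]
wrist_force: [-2.8, 29.6, 2.5]
opening: 0.0244
t 23.4 pos [ 0.6385 -0.0226  0.0658] open 0.0244 F [-2.8 29.6  2.5] q6 88.1
x [ 0.    0.01 -1.  ] y [ 1.    -0.006  0.   ] z [-0.006 -1.    -0.01 ]
```

The knob has travelled 16 mm and the force rises with no further motion, so it is at its stop. Now one picture to check the dial and the pin.

```bash
python3 -c "
from h import *
shot('wrist','pics/w6.png');shot('top','pics/top3.png');shot('scene','pics/scene3.png')
a=cv2.imread('pics/w6.png');b=cv2.imread('pics/top3.png');s=cv2.imread('pics/scene3.png');b1=cv2.imread('pics/top1.png')
f=lambda im:cv2.resize(im,(400,300))
cv2.imwrite('pics/m.png',np.vstack([np.hstack([f(a),f(s[140:290,280:480])]),np.hstack([f(b1[130:280,250:450]),f(b[130:280,250:450])])]))
go()"
```

```text
t 23.55 pos [ 0.6386 -0.0226  0.0657] open 0.0242 F [-3.4 29.4  3.2] q6 88.1
x [ 0.    0.01 -1.  ] y [ 1.    -0.006 -0.   ] z [-0.006 -1.    -0.01 ]
```

View pics/m.png

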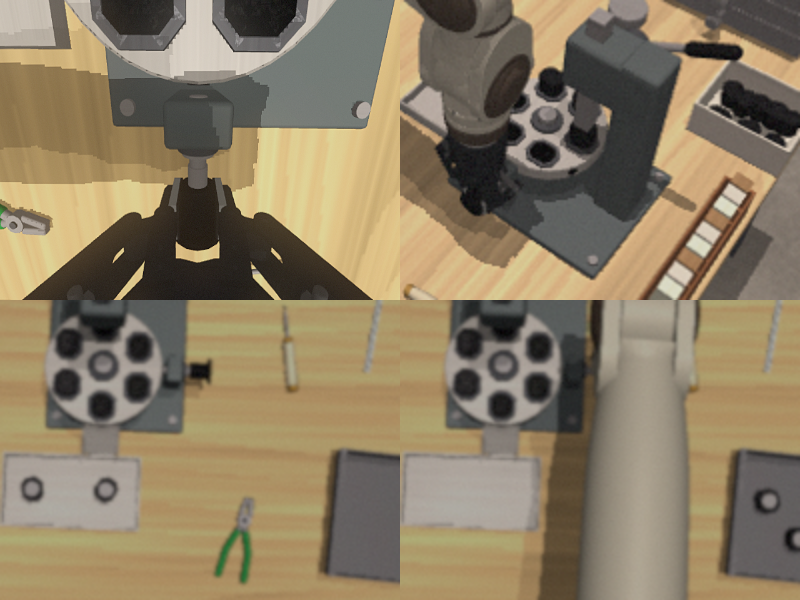

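The tray is empty and both caps are in the tote. The rod between knob and bracket is exposed, no pin shows between bracket and dial, and the nests are where they were. I'm handing in.

```bash
python3 -c "
from h import *
print(bot.job_done()); go()"
```

```text
the job is handed in; nothing more can be done
None
the job is handed in; nothing more can be done
```

Both finished caps are standing in the grey tote, and the arm is holding the plunger knob back against its stop. I put the caps in first, then gripped the knob at 70 N and pulled it along the press's -y. I handed the job in at about 24 s.

- **Caps:** the close-up of the tote showed both upright inside it, and the last top view shows the tray empty.
- **Plunger:** the knob moved 16.1 mm. The last 2 mm of command gave no further travel, and the force rose from 21 N to 29.5 N, so it is hard against the stop. The pull held steady at that level in the last reading before handing in. The close-up shows no pin between the bracket and the dial.
- **Dial:** I compared its nests before and after by eye only and saw no turn; I didn't measure the angle.
- **Tools and small things:** I moved none of them on purpose. The last pictures did not show all of them, because the arm hid the nipper and most of the awl in the top view.

My measurements of the press's yaw disagreed by about 2°. I used -0.7°, and the pull ran true, with about 3 N of side force. No check failed.

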